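# Load a sample rack and snap its clip shut

## Task

Put the small white sample rack with the centre handle into the loader lane, slide it fully home against the stop with its foot under the lip, and only then press the plunger clip down until it snaps through and stays down, so that the rack is locked in. The tubes are open: keep the rack upright, push gently, do not press on after the snap, and leave everything else on the bench alone.

Things in the scene. Friction and masses are not known exactly. Their poses are not given: they have to be found in the camera images.
- rack_center (a point): Small white sample rack: four short open glass tubes in a row, a handle post in their middle. Point at its centre, 47.5 mm above its underside; x along its length, z up; same turned half round. Foot 124 x 44 x 5 mm, notched in both long edges 39 to 53 mm from the centre, 8 mm deep; block 102 x 22 mm up to 47 mm; 13 mm tubes at 25 and 43 mm either side, up to 75 mm. 0.19 to 0.31 kg.
- rack_handle (a point): Grip point on the rack's handle post, on its axis, 80 mm above the rack's underside. The post is 20 mm along the rack's x and 14 mm along its y (close the fingers along y), rising from the block to 95 mm above the underside.
- lane: Aluminium loader lane fixed to the bench. Origin on the bench, on its middle line; x along it to the stop (far from the robot), y to the clip's side. Plate x -100 to 100 mm, its top (lane floor) 8 mm above the bench. Channel 47 mm wide between rails 18 mm above the bench, flared outwards on top to 24 mm. Stop face at x 85 mm; a lip covers x 78 to 85 mm, its underside 9.5 mm above the floor.
- lane_entry (a point): Point on the lane floor (8 mm above the bench), 30 mm behind the lane's origin. The rack set down with its centre over this point, its length along the lane, lies between the rails and clear of lip and clip tongue; from here it must be slid 53 mm along the floor, because lip and tongue close the lane from above further on.
- lane_home (a point): Point on the lane floor over which the rack's centre stands when the rack is fully home, its foot against the stop: 23 mm ahead of the lane's origin; axes as the lane's.
- clip_housing (a point): Centre of the top of the plunger clip's grey housing, 32 x 32 mm, 34 mm above the bench, at x 69, y 57 mm in the lane's frame. Right over it the flat round black press cap, 30 mm across, stands on a stem set to another height each time and not measured: with the clip up its top is 17 to 45 mm above this point. Find it by touch and press it straight down.
- clip (a joint): Plunger clip travel, m: 0 up, 0.007 latched down. Resists with 3 N at first, 8 N after 2 mm, nothing at 4.7 mm, whence it snaps to 7 mm by itself and stays; over 16 N on it is harmful. Its tongue (lane x 65 to 73 mm, over the channel's edge, 8 mm above the floor when up) drops into the rack's notch only with the rack home within 3 mm; else it lands on the foot.
- tip_box: Grey pipette tip box, 90 x 70 x 50 mm with tip ends to 56 mm; origin at the centre of its underside. A bystander: leave it alone.
- tube_rack: Larger tube rack, 78 x 122 x 65 mm, with capped and open tubes up to 107 mm; origin at the centre of its underside. A bystander: leave it alone.
- reagent: Amber bottle, 52 mm across, 120 mm tall; origin at the centre of its underside. A bystander: leave it alone.
- jar: White jar, 60 mm across, 70 mm tall; origin at the centre of its underside. A bystander: leave it alone.
- beaker: Glass beaker, 64 mm across, 75 mm tall; origin at the centre of its underside. A bystander: leave it alone.
- label_block: Block of paper labels, 60 x 45 x 30 mm; origin at the centre of its underside. A bystander: leave it alone.
- weight: Steel balance weight, 36 mm across, 44 mm tall; origin at the centre of its underside. A bystander: leave it alone.
There are look-alikes about, which are no part of the job. What is shaped like the part that bears rack_center but blue is not meant. What is shaped like the lane but purple is not meant.

How it is judged:
On the way, in this order (a step that is already met when the one before it is completed fails the run):
1. the rack is fully home against the stop, flat in the lane, with the clip still up (x of rack_center in the frame of lane between 0.02 and 0.0255 m and y of rack_center in the frame of lane between -0.004 and 0.004 m and z of rack_center in the frame of lane below 0.0585 m and angle between the x axis of rack_center and the x axis of lane, either way round below 0.06 rad and angle between rack_center's own z axis and vertical below 0.06 rad and value of joint clip below 0.002 m), for 0.2 s.
2. the clip is pressed until it has snapped down, with the rack home (x of rack_center in the frame of lane between 0.02 and 0.0255 m and y of rack_center in the frame of lane between -0.004 and 0.004 m and z of rack_center in the frame of lane below 0.0585 m and angle between the x axis of rack_center and the x axis of lane, either way round below 0.06 rad and angle between rack_center's own z axis and vertical below 0.06 rad and value of joint clip above 0.006 m), for 0.2 s.
At the end, for the whole second after the job is handed in: The rack stands at rest, flat on the lane floor (within 3 mm in height and 0.06 rad) and straight in the lane, its centre within 3 mm of home along the lane and 4 mm across it, and the clip stays snapped down (beyond 6 of its 7 mm) (all of step 2 and linear speed of rack below 0.02 m/s); the robot touches nothing.
It fails at once if the fingers press on the clip or lane with more than 16 N (contact force between lane and the fingers above 16 N).
It fails at once if the rack is pushed against the lane, stop or clip with more than 35 N (contact force between rack and lane above 35 N).
It fails at once if the rack is tipped by more than 0.4 rad (angle between rack_center's own z axis and vertical above 0.4 rad).
It fails at once if a bystander is moved by more than 15 mm (distance of any of tip_box, tube_rack, reagent, jar, beaker, label_block, weight from where it was at the start of the episode above 0.015 m).
It also fails if it takes over 51 s, if anything falls off the work surface, if the arm or the gripper's body presses on something with over 40 N, if the wrist force passes 120 N, or if a joint passes its speed limit or range.

## Robot

A 6-joint arm with a two-finger parallel gripper is mounted at the origin on the work surface. World frame = base frame: x ahead of the robot, y to its left, z up, the work surface at z = 0. Lengths are in m, angles in rad, forces in N, time in s.
With the tool pointing down it reaches from about 0.275 to 0.775 m from the base axis. Payload 14.6 kg.
Tool frame: the origin (TCP) lies at the very end of the fingers, on their centre line; the grasp point (between the pads) lies env.hold_point_z behind it (env.hold_point_z is the distance from the TCP to the grasp point, in m); z points along the fingers, y is the direction in which the jaws open and shut (so a half turn about z gives the same grasp; the last joint's range is limited). The gripper opens to 85 mm and grips with 20 to 120 N. Pads are 22 mm wide; open, the fingers measure 114 mm over their backs; the gripper's body (76 mm by 85 mm) begins 54 mm behind the grasp point. The pads swing forward as they close: fully open they stand 13 mm farther back than shut.
Start: joints at [-1.301, 0.263, -0.048, 1.259, 0, 1.415], TCP at [0.216, -0.478, 0.231] pointing down, gripper open.
Joint ranges: [-2.65, 2.65], [-0.89, 1.7], [-1.18, 1.37], [-2.13, 2.11], [-1.35, 1.29], [-3.14, 3.14]. Speed limits (rad/s): [1.89, 1.89, 2.57, 2.79, 3.14, 3.14].

## Interface

Orientations are given as a rotation vector (axis times angle).
In Python, from rig import env, optics gives the robot as it stands.
- The arm moves only by the shell command python3 -m pendant 'ROWS'. ROWS is JSON, a list that holds one entry, the list of rows, each a list of 5 numbers: the shift along the world's x, y, z in units of 60 cm (1.0 is 60 cm), then the turn about the world's z in units of pi/2 rad (1.0 is pi/2 rad), then the closure, from -1 (fully open) to 1 (shut), so that 0 is half open. A call has exactly 8 rows; each row is the pose to reach, as a shift and turn from the pose measured when the call began; what a row does not reach only later rows make up. A row lasts 1/12 s, in which the tool goes at most 41.7 mm and 7.16 degrees, less where a joint would pass 70% of its speed; a pose out of reach is approached as far as the arm can. A call with a number of a shift or a turn outside -1 to 1 is refused whole. A call with a gripper value outside its range is refused whole. The fingers move at their own pace and stop on an object; the grip force is fixed at half the most. Time passes only in rows, so rows that repeat a pose let the fingers close, or fill a call up. It gives the time, the measured TCP pose, the force and the opening at its end, in the units of the state.
- env.get_obs(): the state, without advancing time (a new reading comes with each control period).
- optics.get_image(name): name is "side" or "top"; returns (picture, depth): 480x640x3 uint8, red, green, blue; 480x640 float32, m along the optical axis (not along the pixel's ray), 0 where there is no reading.
- optics.camera_info(name): a dict with "fx", "fy", "cx", "cy" (pixels), "world_from_camera" (4x4, takes a point from camera to world coordinates). Camera axes: x right, y down, z forward; pixel columns grow to the right and rows downward; lengths in m; the calibration is good to about 2 mm. A picture is of the moment at which its call begins. camera_info takes no time and is no camera call.
- env.close_job(): hands the job in, once; it reports no verdict.
The state is a dict: "time": time; "q": joint angles; "dq": joint speeds; "joint_torque": joint torques, N m; "eef_pos": TCP position; "eef_rot": TCP orientation; "contact_force": force on the tool from outside, world axes, zero at the start; "moment": the same for the moment, N m; "opening": opening from 0.0 (shut) to 1.0 (fully open).
Only numpy, scipy, OpenCV 4.12 (cv2) and the standard library are available. Lean on these libraries where they do the work, as an engineer would, in place of code of your own. Each camera call takes 0.05 s, during which the arm holds its last target.

## Working session

There is one attempt and no reset: what is moved stays moved. The work goes in short steps, Python scripts to look and compute and a shell command to move; the robot and the scene stay as the last step left them, time stands still between calls to the robot, and variables do not carry over. Pictures are saved under pics/ and viewed, and the job is handed in when it is done.

```bash
mkdir -p pics; ls; python3 - <<'E'
from rig import env, optics
import cv2,numpy as np
print(env.get_obs(), env.hold_point_z)
for n in("side","top"):
    p,d=optics.get_image(n); cv2.imwrite(f"pics/{n}0.png",p[:,:,::-1]); np.savez(f"{n}0.npz",p=p,d=d)
    print(n,optics.camera_info(n))
E
```

```text
pics
{'time': 0.0, 'q': array([-1.30127457e+00,  2.63525248e-01, -4.89207288e-02,  1.25937543e+00,
       -3.48724917e-05,  1.41547889e+00]), 'dq': array([-0.001268  ,  0.00107458,  0.0005534 ,  0.00049017,  0.00037033,
       -0.00066827]), 'joint_torque': array([ 1.95687469e-03, -6.37608147e+01,  3.84563756e+01,  1.35193279e-02,
        8.44288138e-05,  1.74727688e-05]), 'eef_pos': array([ 0.2162996 , -0.47808821,  0.23082983]), 'eef_rot': array([-3.06998270e+00, -6.62113234e-01,  1.46535765e-04]), 'contact_force': array([ 0.01734867, -0.21602535, -0.53844539]), 'moment': array([0.00153405, 0.04919733, 0.01072009]), 'opening': 1.0034653185671334} 0.0187
side {'fx': 529.0199335101404, 'fy': 529.0199335101404, 'cx': 311.6700821557339, 'cy': 248.61358098527626, 'world_from_camera': array([[-0.94068957, -0.23602043,  0.24371599,  0.24714173],
       [-0.33911139,  0.67597117, -0.65426787,  0.63402954],
       [-0.0103244 , -0.69810983, -0.71591625,  0.77686274],
       [ 0.        ,  0.        ,  0.        ,  1.        ]])}
top {'fx': 437.5116645161583, 'fy': 437.5116645161583, 'cx': 313.80263684643785, 'cy': 237.40049967741658, 'world_from_camera': array([[ 0.0246404 , -0.99647365,  0.08020673,  0.41029789],
       [-0.99947802, -0.02623241, -0.01885591,  0.00515187],
       [ 0.02089344, -0.07970024, -0.99659989,  1.07274652],
       [ 0.        ,  0.        ,  0.        ,  1.        ]])}
```

View pics/top0.png

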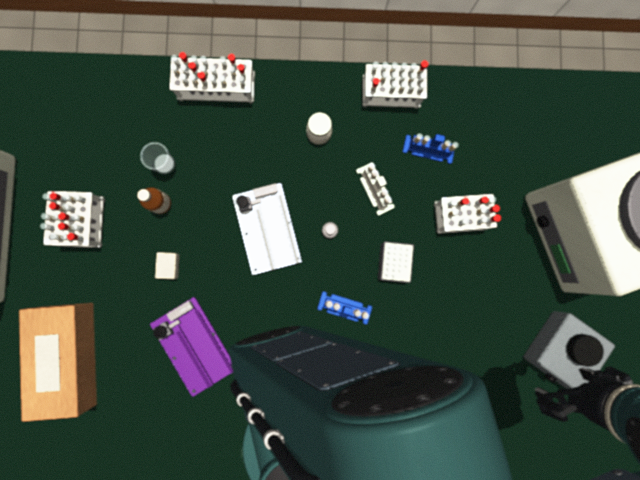

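View pics/side0.png

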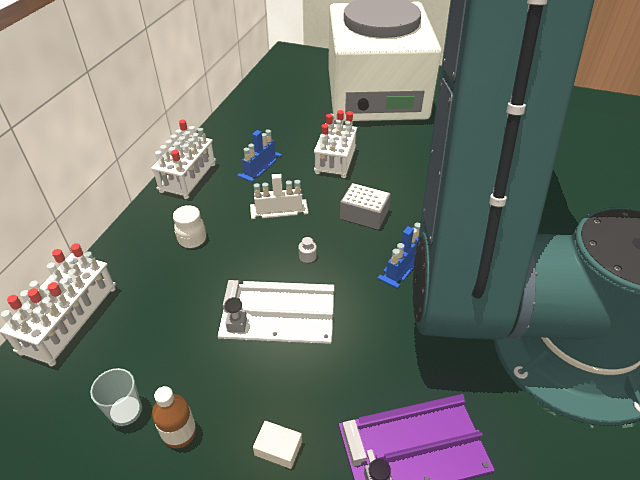

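The top view shows the white rack at about (376,188), the aluminium lane at (267,228) with its clip cap at (243,202), and the weight between them at (330,229). In the side view the rack is at (278,200) and the lane at (278,312). I'll zoom in to measure.

```bash
python3 - <<'E'
import cv2,numpy as np
t=np.load("top0.npz")["p"][:,:,::-1]; s=np.load("side0.npz")["p"][:,:,::-1]
a=cv2.resize(t[150:290,225:415],None,fx=4,fy=4,interpolation=cv2.INTER_CUBIC)
cv2.imwrite("pics/tz.png",a)
b=cv2.resize(s[165:355,205:345],None,fx=3,fy=3,interpolation=cv2.INTER_CUBIC)
cv2.imwrite("pics/sz.png",b)
E
```

```text
(no output)
```

View pics/tz.png

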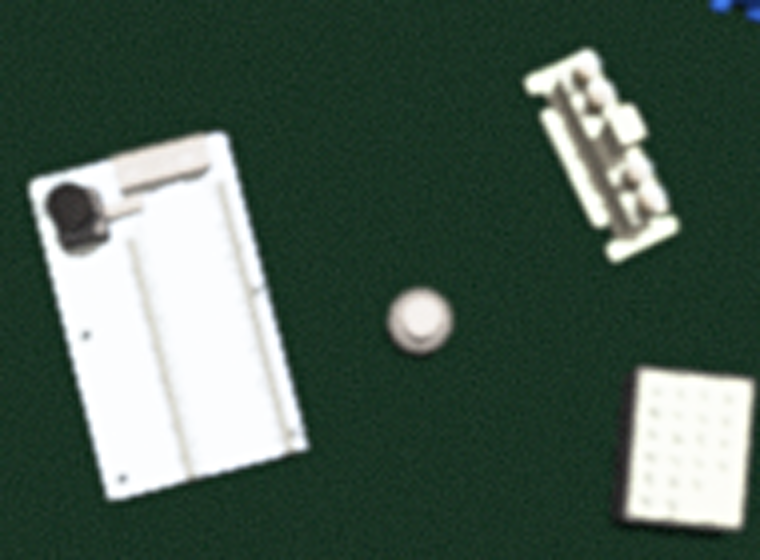

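View pics/sz.png

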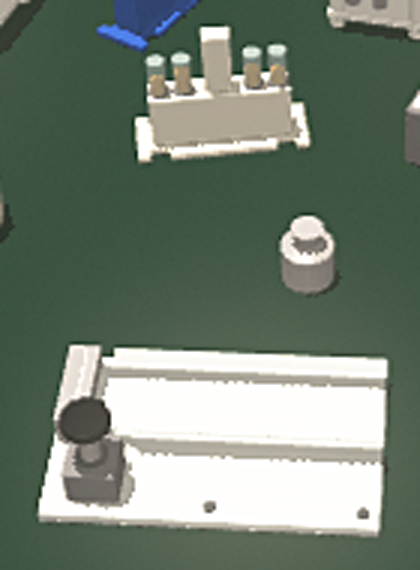

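```bash
cat > h.py <<'E'
import numpy as np,cv2
from rig import env,optics
def cloud(n,d):
    c=optics.camera_info(n);v,u=np.mgrid[:480,:640]
    P=np.stack([(u-c['cx'])/c['fx']*d,(v-c['cy'])/c['fy']*d,d],-1)
    T=c['world_from_camera'];return P@T[:3,:3].T+T[:3,3]
def ray(n,uv,z):
    c=optics.camera_info(n);T=c['world_from_camera'];uv=np.atleast_2d(np.array(uv,float))
    D=np.c_[(uv[:,0]-c['cx'])/c['fx'],(uv[:,1]-c['cy'])/c['fy'],np.ones(len(uv))]@T[:3,:3].T
    return T[:3,3]+D*((z-T[2,3])/D[:,2])[:,None]
def proj(n,P):
    c=optics.camera_info(n);T=c['world_from_camera'];Q=(np.atleast_2d(P)-T[:3,3])@T[:3,:3]
    return np.c_[Q[:,0]/Q[:,2]*c['fx']+c['cx'],Q[:,1]/Q[:,2]*c['fy']+c['cy']]
E
python3 - <<'E'
from h import *
np.set_printoptions(precision=4,suppress=True)
for n,box,seed in(("top",(225,150,340,290),(267,240)),("side",(205,265,345,355),(280,330))):
    z=np.load(n+"0.npz");p,d=z["p"].astype(int),z["d"]
    C=cloud(n,d)
    m=((p.min(2)>90)|(0)).astype(np.uint8); mm=np.zeros_like(m);x0,y0,x1,y1=box;mm[y0:y1,x0:x1]=m[y0:y1,x0:x1]
    cs,_=cv2.findContours(mm,0,2);c=max(cs,key=cv2.contourArea)
    r=cv2.approxPolyDP(c,6,True)[:,0];print(n,"poly",r.tolist())
    print(ray(n,r,0.008))
    h=cv2.minAreaRect(ray(n,c[:,0],0.008)[:,:2].astype(np.float32));print(h)
    # depth noise: table
    print("bench z",np.nanmedian(C[y0:y0+20,x0:x0+20,2]),C[y0:y0+12,x0:x0+8,2].std())
    print("plate z",C[seed[1]-3:seed[1]+4,seed[0]-3:seed[0]+4,2])
E
```

```text
top poly [[281, 183], [232, 195], [252, 274], [301, 262]]
[[0.6282 0.0691 0.008 ]
 [0.5949 0.1881 0.008 ]
 [0.4033 0.1323 0.008 ]
 [0.4352 0.0146 0.008 ]]
((0.5165022015571594, 0.10142211616039276), (0.20629608631134033, 0.12770308554172516), 16.259246826171875)
bench z -0.0005339627982913209 0.1089961101311133
plate z [[0.0214 0.0218 0.0156 0.0138 0.0089 0.0087 0.0068]
 [0.0226 0.0159 0.0203 0.0188 0.0085 0.0097 0.0098]
 [0.0202 0.0188 0.0168 0.0171 0.0071 0.0076 0.0102]
 [0.0243 0.0203 0.0189 0.0199 0.0085 0.0061 0.0064]
 [0.0219 0.0223 0.0162 0.0199 0.0165 0.0076 0.0057]
 [0.0229 0.0222 0.0198 0.0166 0.0174 0.0053 0.0054]
 [0.0218 0.021  0.0182 0.0187 0.0154 0.006  0.0055]]
side poly [[228, 280], [218, 338], [331, 342], [333, 284]]
[[0.6322 0.0637 0.008 ]
 [0.5894 0.1905 0.008 ]
 [0.4007 0.1328 0.008 ]
 [0.4386 0.0065 0.008 ]]
((0.5158962607383728, 0.09956327825784683), (0.20526471734046936, 0.13646475970745087), 16.249950408935547)
bench z 0.00034660046597345673 0.0014143103256598277
plate z [[0.0085 0.0101 0.0086 0.0088 0.0088 0.0085 0.0097]
 [0.0087 0.009  0.0077 0.0091 0.0093 0.0073 0.0088]
 [0.009  0.0094 0.0084 0.0093 0.0073 0.009  0.0063]
 [0.0118 0.0077 0.0075 0.0052 0.0093 0.0094 0.0058]
 [0.011  0.0097 0.0064 0.009  0.0096 0.009  0.0095]
 [0.0088 0.0085 0.0076 0.0059 0.0084 0.0066 0.0078]
 [0.0083 0.0103 0.0087 0.0059 0.0084 0.0088 0.0079]]
```

```bash
python3 - <<'E'
from h import *
np.set_printoptions(precision=1,suppress=True,linewidth=180)
a=np.radians(16.25);R=np.array([[np.cos(a),np.sin(a)],[-np.sin(a),np.cos(a)]]);o=np.array([.516,.09])
for n in("top","side"):
    z=np.load(n+"0.npz");C=cloud(n,z["d"]);L=(C[...,:2]-o)@R.T*1000;H=C[...,2]*1000
    print(n)
    for lo,hi in((-90,-50),(-50,-10),(-10,40)):
        k=(L[...,0]>lo)&(L[...,0]<hi)&(abs(H)<60)
        ys=np.arange(-66,90,2)
        print(lo,[(int(y),round(float(np.median(H[k&(abs(L[...,1]-y)<1)])),0)) for y in ys if (k&(abs(L[...,1]-y)<1)).any()])
    # along x in channel flanks
    k=(abs(L[...,1]-30)<8)&(abs(H)<60)
    print("x",[(int(x),round(float(np.median(H[k&(abs(L[...,0]-x)<1)])),0)) for x in list(range(-112,-90,2))+list(range(90,114,2)) if (k&(abs(L[...,0]-x)<1)).any()])
    k=(H>28)&(H<100)&(abs(L[...,0]-70)<40)&(abs(L[...,1]-60)<40)
    print("clip",k.sum(),np.percentile(H[k],[5,50,90,98]))
    k=(H>46)&k
    if k.any(): print(L[k].min(0),L[k].max(0),L[k].mean(0))
E
```

```text
top
-90 [(-66, -2.0), (-64, -1.0), (-62, -1.0), (-60, -0.0), (-58, -1.0), (-56, -1.0), (-54, -1.0), (-52, -1.0), (-50, -1.0), (-48, 8.0), (-46, 7.0), (-44, 9.0), (-42, 24.0), (-40, 23.0), (-38, 19.0), (-36, 19.0), (-34, 17.0), (-32, 8.0), (-30, 6.0), (-28, 8.0), (-26, 6.0), (-24, 7.0), (-22, 8.0), (-20, 7.0), (-18, 8.0), (-16, 8.0), (-14, 7.0), (-12, 8.0), (-10, 7.0), (-8, 8.0), (-6, 7.0), (-4, 7.0), (-2, 7.0), (0, 7.0), (2, 7.0), (4, 6.0), (6, 7.0), (8, 8.0), (10, 7.0), (12, 7.0), (14, 10.0), (16, 19.0), (18, 19.0), (20, 19.0), (22, 23.0), (24, 23.0), (26, 21.0), (28, 7.0), (30, 7.0), (32, 8.0), (34, 7.0), (36, 8.0), (38, 7.0), (40, 8.0), (42, 7.0), (44, 6.0), (46, 8.0), (48, 7.0), (50, 7.0), (52, 6.0), (54, 6.0), (56, 7.0), (58, 9.0), (60, 7.0), (62, 8.0), (64, 7.0), (66, 7.0), (68, 8.0), (70, 8.0), (72, 7.0), (74, -1.0), (76, -2.0), (78, -1.0), (80, -0.0), (82, -2.0), (84, -1.0), (86, 1.0), (88, -1.0)]
-50 [(-66, -1.0), (-64, -1.0), (-62, -0.0), (-60, 0.0), (-58, -0.0), (-56, 0.0), (-54, -1.0), (-52, -1.0), (-50, -1.0), (-48, 6.0), (-46, 9.0), (-44, 9.0), (-42, 23.0), (-40, 22.0),
[... 4010 characters left out ...]
), (26, 9.0), (28, 9.0), (30, 8.0), (32, 8.0), (34, 8.0), (36, 8.0), (38, 8.0), (40, 8.0), (42, 8.0), (44, 8.0), (46, 8.0), (48, 9.0), (50, 8.0), (52, 8.0), (54, 8.0), (56, 8.0), (58, 8.0), (60, 9.0), (62, 9.0), (64, 9.0), (66, 9.0), (68, 8.0), (70, 6.0), (72, 4.0), (74, 0.0), (76, -0.0), (78, 0.0), (80, 0.0), (82, 0.0), (84, 0.0), (86, -0.0), (88, -0.0)]
x [(-112, 1.0), (-110, 1.0), (-108, 1.0), (-106, -0.0), (-104, 1.0), (-102, -0.0), (-100, 1.0), (-98, 8.0), (-96, 8.0), (-94, 8.0), (-92, 8.0), (92, 11.0), (94, 10.0), (96, 9.0), (98, 8.0), (100, 8.0), (102, 6.0), (104, 1.0), (106, 1.0), (108, -1.0), (110, 0.0), (112, -0.0)]
clip 495 [31.2 42.6 70.9 72. ]
[55.8 32.2] [84.8 62.2] [69.8 49. ]
```

```bash
python3 - <<'E'
from h import *
np.set_printoptions(precision=4,suppress=True,linewidth=180)
a=np.radians(16.25);x=np.array([np.cos(a),np.sin(a)]);y=np.array([-x[1],x[0]])
o=np.array([.516,.09])+.002*x-.0093*y
print("lane",o,"entry",o-.03*x,"home",o+.023*x,"cap",o+.069*x+.057*y)
for n,(x0,y0,x1,y1),lo in(("top",(352,158,400,218),120),("side",(246,170,312,220),120)):
    z=np.load(n+"0.npz");p,d=z["p"].astype(int),z["d"];C=cloud(n,d)[y0:y1,x0:x1].reshape(-1,3)
    for l,h in((.002,.009),(.038,.052),(.084,.105)):
        k=C[(C[:,2]>l)&(C[:,2]<h)]
        r=cv2.minAreaRect(k[:,:2].astype(np.float32)) if len(k)>3 else None
        print(n,l,h,len(k),k.mean(0),np.median(k[:,2]),r)
    m=(p[y0:y1,x0:x1].min(2)>100).astype(np.uint8)
    cs,_=cv2.findContours(m,0,2);c=max(cs,key=cv2.contourArea)[:,0]+[x0,y0]
    g=ray(n,c,0.003);r=cv2.minAreaRect(g[:,:2].astype(np.float32));print("outline",r,cv2.boxPoints(r).tolist())
E
```

```text
lane [0.5205 0.0816] entry [0.4917 0.0732] home [0.5426 0.0881] cap [0.5708 0.1557]
top 0.002 0.009 434 [ 0.6141 -0.1598  0.0042] 0.0038341166446260733 ((0.6252794861793518, -0.16500064730644226), (0.14874772727489471, 0.11752799153327942), 1.4520035982131958)
top 0.038 0.052 225 [ 0.6187 -0.1591  0.0458] 0.04608973519710968 ((0.6218143701553345, -0.16202802956104279), (0.10177159309387207, 0.021898366510868073), 27.614500045776367)
top 0.084 0.105 63 [ 0.6215 -0.162   0.0931] 0.09396857742002207 ((0.6219500303268433, -0.1621912568807602), (0.020067596808075905, 0.01354314386844635), 28.515527725219727)
outline ((0.6252062916755676, -0.16756688058376312), (0.12931199371814728, 0.0573330782353878), 27.37874984741211) [[0.5546097755432129, -0.17184478044509888], [0.5809755325317383, -0.22275575995445251], [0.6958028078079224, -0.16328898072242737], [0.669437050819397, -0.11237800121307373]]
side 0.002 0.009 731 [ 0.6392 -0.1961  0.0046] 0.004358452649104283 ((0.6438602805137634, -0.21244783699512482), (0.15326814353466034, 0.17619919776916504), 19.870763778686523)
side 0.038 0.052 365 [ 0.6181 -0.1582  0.0457] 0.046403801965245406 ((0.6208491921424866, -0.162812739610672), (0.1017879992723465, 0.02662181295454502), 27.356691360473633)
side 0.084 0.105 80 [ 0.6202 -0.1611  0.0921] 0.09344370872696911 ((0.6205908060073853, -0.1624169647693634), (0.019129415974020958, 0.018073488026857376), 30.079557418823242)
outline ((0.6439682841300964, -0.20992092788219452), (0.12640732526779175, 0.15117861330509186), 26.99551010131836) [[0.5533396005630493, -0.1712571084499359], [0.6219626665115356, -0.3059636354446411], [0.7345969676971436, -0.24858474731445312], [0.6659739017486572, -0.11387822031974792]]
```

```bash
python3 -m pendant '[[[0.05,0.04,0,0.036,-1],[0.12,0.095,0,0.036,-1],[0.18,0.14,0,0.036,-1],[0.23,0.18,0,0.036,-1],[0.28,0.22,0,0.036,-1],[0.33,0.26,0,0.036,-1],[0.38,0.3,0,0.036,-1],[0.42,0.33,0,0.036,-1]]]'; python3 -c "
from h import *
o=env.get_obs();print(o)
from scipy.spatial.transform import Rotation as R
print(np.array([.6215,-.1622,.20])-o['eef_pos'],(np.array([.6215,-.1622,.0613])-o['eef_pos'])/.6)
t=R.from_rotvec(o['eef_rot']).as_matrix()[:,1];print(np.degrees(np.arctan2(t[1],t[0])))"
```

```text
time: 0.77
eef_pos: [0.4701, -0.2777, 0.2307]
eef_rot: [-3.049, -0.75, -0.0]
contact_force: [0.4, -1.5, -0.0]
opening: 1.001
{'time': 0.7667, 'q': array([-6.83313061e-01,  3.00211623e-01,  3.63183609e-03,  1.27528592e+00,
        8.14408825e-04,  1.97581321e+00]), 'dq': array([ 0.67776177,  0.24013349,  0.34602607,  0.10367882, -0.00588843,
        0.66887375]), 'joint_torque': array([ -6.50259688, -72.05502748,  35.95648885,  -0.14739158,
         0.09709055,  -1.0132524 ]), 'eef_pos': array([ 0.47008673, -0.27771532,  0.23073344]), 'eef_rot': array([-3.04931994e+00, -7.50205615e-01, -9.74476771e-06]), 'contact_force': array([ 0.44154112, -1.54693078, -0.04917268]), 'moment': array([-0.04801873, -0.02422371, -0.01246083]), 'opening': 1.0011673461307538}
[ 0.15141327  0.11551532 -0.03073344] [ 0.25235546  0.19252553 -0.28238907]
-62.35672515754079
```

```bash
python3 -m pendant '[[[0.06,0.046,0,0,-1],[0.12,0.092,0,0,-1],[0.18,0.138,0,0,-1],[0.22,0.168,-0.03,0,-1],[0.245,0.187,-0.06,0,-1],[0.252,0.1925,-0.1,0,-1],[0.252,0.1925,-0.13,0,-1],[0.252,0.1925,-0.13,0,-1]]]'; python3 -c "
from h import *
o=env.get_obs();np.set_printoptions(precision=4,suppress=True)
print((np.array([.6215,-.1622,.0613])-o['eef_pos'])/.6,o['q'])
p,d=optics.get_image('side');cv2.imwrite('pics/s1.png',cv2.resize(p[120:300,180:420,::-1],None,fx=3,fy=3))
p,d=optics.get_image('top');cv2.imwrite('pics/t1.png',cv2.resize(p[130:260,300:460,::-1],None,fx=4,fy=4))"
```

```text
time: 1.43
eef_pos: [0.6199, -0.1609, 0.1487]
eef_rot: [-3.045, -0.751, 0.008]
contact_force: [-1.4, 0.8, 0.4]
opening: 1.0
[ 0.0026 -0.0022 -0.1456] [-0.3815  0.4982  0.0991  1.1786  0.0011  2.2764]
```

View pics/s1.png

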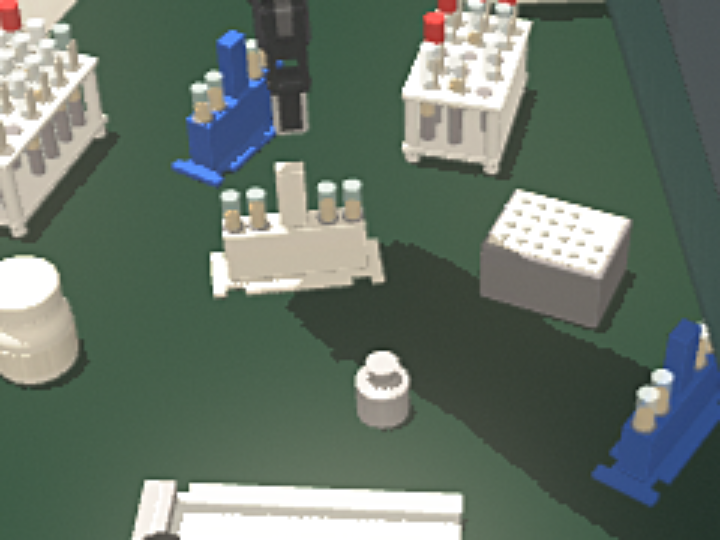

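View pics/t1.png

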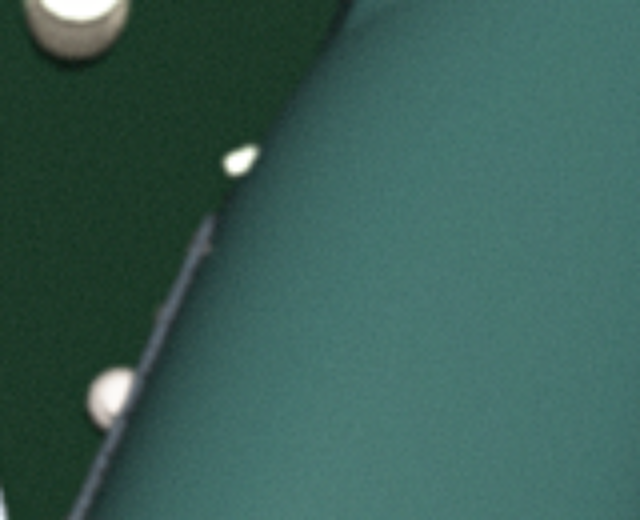

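In the side view the open near finger stands straight above the handle post at about (290,130) in the crop, lined up with it. The top view is mostly hidden by the arm. I'll descend, then close.

```bash
python3 -m pendant '[[[0.0026,-0.0022,-0.03,0,-1],[0.0026,-0.0022,-0.06,0,-1],[0.0026,-0.0022,-0.09,0,-1],[0.0026,-0.0022,-0.115,0,-1],[0.0026,-0.0022,-0.135,0,-1],[0.0026,-0.0022,-0.144,0,-1],[0.0026,-0.0022,-0.1456,0,-1],[0.0026,-0.0022,-0.1456,0,-1]]]'; python3 -m pendant '[[[0,0,0,0,-0.4],[0,0,0,0,0],[0,0,0,0,0.4],[0,0,0,0,0.8],[0,0,0,0,1],[0,0,0,0,1],[0,0,0,0,1],[0,0,0,0,1]]]'
python3 -c "
from h import *
o=env.get_obs();print(o['opening'],o['contact_force'],o['eef_pos'])
p,d=optics.get_image('side');cv2.imwrite('pics/s2.png',cv2.resize(p[120:300,180:420,::-1],None,fx=3,fy=3))"
```

```text
time: 2.2
eef_pos: [0.6228, -0.1639, 0.0665]
eef_rot: [-3.049, -0.749, 0.0]
contact_force: [-0.1, 0.6, 0.3]
opening: 1.002
time: 2.87
eef_pos: [0.6229, -0.1639, 0.0667]
eef_rot: [-3.05, -0.75, -0.0]
contact_force: [-1.6, 0.5, 3.7]
opening: 0.153
0.15332025495908536 [-1.62516529  0.52565813  3.71155277] [ 0.62286593 -0.16390118  0.06669547]
```

View pics/s2.png

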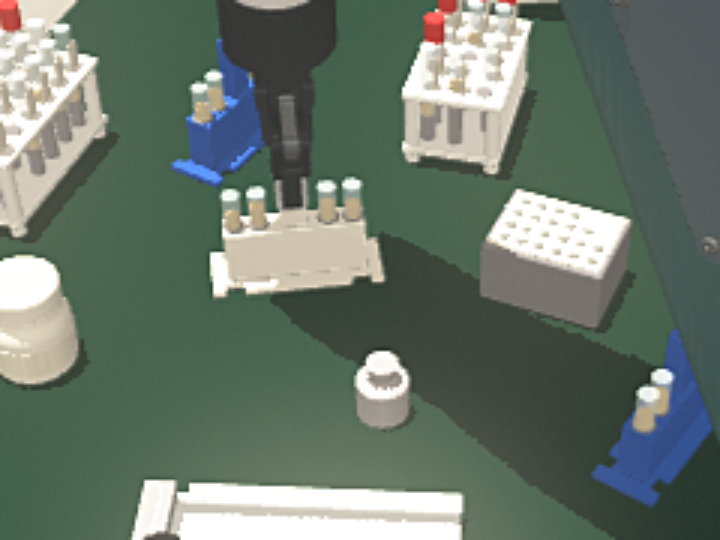

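```bash
python3 -m pendant '[[[0,0,0.01,0,1],[0,0,0.03,0,1],[0,0,0.06,0,1],[0,0,0.1,0,1],[0,0,0.14,0,1],[0,0,0.17,0,1],[0,0,0.18,0,1],[0,0,0.18,0,1]]]'
python3 -c "
from h import *
o=env.get_obs();print(o['opening'],o['contact_force'],o['moment'],o['eef_pos'],(np.array([.4917,.0732])-o['eef_pos'][:2])/.6)
for n in('side','top'):
  p,d=optics.get_image(n);cv2.imwrite(f'pics/{n}3.png',p[...,::-1])"
```

```text
time: 3.58
eef_pos: [0.6234, -0.1641, 0.1759]
eef_rot: [-3.051, -0.75, -0.003]
contact_force: [-0.7, -0.5, -2.7]
opening: 0.151
0.1510805194732683 [-0.73749268 -0.51551414 -2.72440032] [ 0.04865207 -0.03386452  0.02225063] [ 0.62343787 -0.16410349  0.17594873] [-0.21956312  0.39550582]
```

View pics/side3.png

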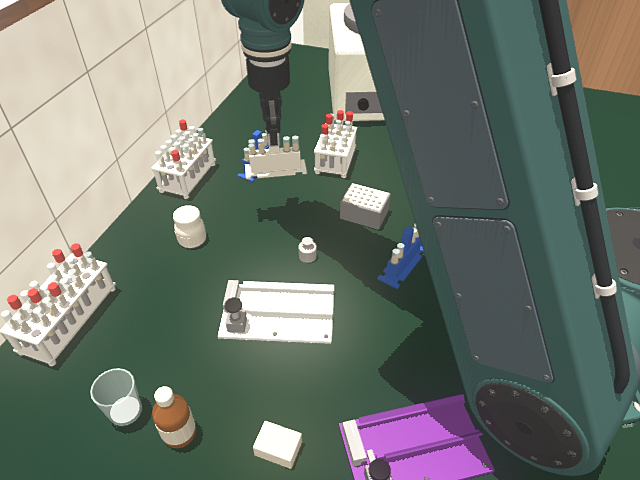

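The rack was lifted upright and hangs level at (275,160), weighing about 2.7 N. Now I'll carry it over to above the lane entry.

```bash
python3 -m pendant '[[[-0.012,0.02,0,-0.01,1],[-0.035,0.06,0,-0.03,1],[-0.06,0.11,0,-0.05,1],[-0.09,0.16,0,-0.07,1],[-0.12,0.21,0,-0.09,1],[-0.15,0.26,0,-0.11,1],[-0.175,0.31,0,-0.126,1],[-0.195,0.35,0,-0.126,1]]]'
python3 -c "
from h import *
o=env.get_obs();print(o['dq'],(np.array([.4917,.0732])-o['eef_pos'][:2])/.6)"
```

```text
time: 4.35
eef_pos: [0.5032, 0.048, 0.1723]
eef_rot: [-3.107, -0.442, 0.005]
contact_force: [0.4, 1.1, -1.0]
opening: 0.153
[ 0.53324654 -0.19195305 -0.27112718 -0.09131176 -0.00119728  0.48470404] [-0.01918937  0.04197358]
```

```bash
python3 -m pendant '[[[-0.01,0.022,0,0,1],[-0.016,0.034,0,0,1],[-0.019,0.04,0,0,1],[-0.019,0.042,0,0,1],[-0.019,0.042,0,0,1],[-0.019,0.042,0,0,1],[-0.019,0.042,0,0,1],[-0.019,0.042,0,0,1]]]'
cat > chk.py <<'E'
from h import *
import sys
from scipy.spatial.transform import Rotation as R
np.set_printoptions(precision=4,suppress=True)
a=np.radians(16.25);x=np.array([np.cos(a),np.sin(a)]);y=np.array([-x[1],x[0]]);L=np.array([.5205,.0816])
o=env.get_obs();M=R.from_rotvec(o['eef_rot']).as_matrix();t=M[:,1]
e=o['eef_pos'][:2]-L
print(o['time'],o['eef_pos'],"toolyaw",np.degrees(np.arctan2(t[1],t[0]))%180,"tilt",M[:2,2],"lane xy mm",e@x*1e3,e@y*1e3,"F lane",o['contact_force'][:2]@x,o['contact_force'][:2]@y,o['contact_force'][2],"op",o['opening'])
E
python3 chk.py; python3 -c "
from h import *
for n in('side','top'):
  p,d=optics.get_image(n);np.savez(f'{n}4.npz',p=p,d=d)
  cv2.imwrite(f'pics/{n}4.png',cv2.resize(p[150:400,160:420,::-1],None,fx=2.3,fy=2.3))"
```

```text
time: 5.02
eef_pos: [0.4921, 0.0726, 0.1722]
eef_rot: [-3.108, -0.441, 0.005]
contact_force: [-1.1, -0.4, -1.7]
opening: 0.157
5.0167 [0.4921 0.0726 0.1722] toolyaw 106.15337182636137 tilt [-0.0036  0.0023] lane xy mm -29.7511931960041 -0.662539687524252 F lane -1.1875432819408698 -0.052879427319956686 -1.6638869219375332 op 0.156743910531247
```

View pics/side4.png

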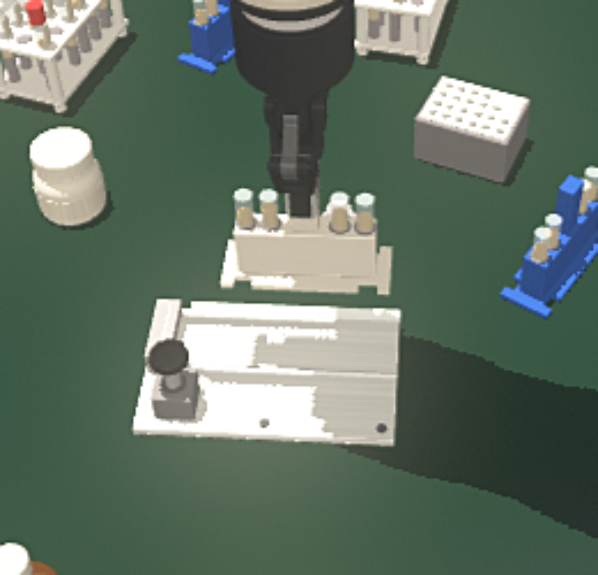

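View pics/top4.png

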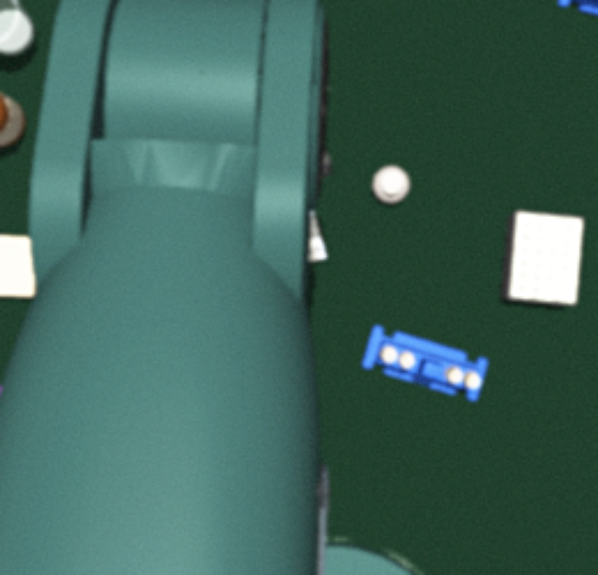

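```bash
python3 - <<'E'
from h import *
a=np.radians(16.25);x=np.array([np.cos(a),np.sin(a)]);y=np.array([-x[1],x[0]]);L0=np.array([.5205,.0816])
z=np.load("side4.npz");C=cloud("side",z["d"]);Q=np.stack([(C[...,:2]-L0)@x,(C[...,:2]-L0)@y,C[...,2]],-1)*1000
k=(abs(Q[...,0]+30)<80)&(abs(Q[...,1])<60)&(Q[...,2]>90)&(Q[...,2]<190)
P=Q[k];print(len(P))
for zz in range(94,186,4):
    s=P[abs(P[:,2]-zz)<2]
    if len(s): print(zz,len(s),np.percentile(s[:,0],[1,99]).round(1),np.percentile(s[:,1],[2,50,98]).round(1))
b=P[(P[:,2]>113)&(P[:,2]<146)&(P[:,1]>6)];A=np.c_[b[:,0],b[:,2]-130,np.ones(len(b))]
print("block face y fit (slope x, slope z, y at x=-30)",np.linalg.lstsq(np.c_[b[:,0]+30,b[:,2]-130,np.ones(len(b))],b[:,1],rcond=None)[0])
E
```

```text
2598
106 55 [-92.4  24.1] [10.6 20.1 21.5]
110 481 [-92.4  30.6] [-19.9  13.   21.9]
114 175 [-92.8  26. ] [-16.6  10.3  20.7]
118 98 [-81.1  18.6] [ 7.3  9.8 11.7]
122 106 [-81.   18.3] [ 7.5  9.7 11.6]
126 90 [-82.1  18.5] [ 4.3  9.6 11.6]
130 101 [-81.1  19.3] [ 7.9  9.9 12. ]
134 111 [-82.   17.7] [ 7.6  9.7 11.8]
138 98 [-81.2  17.3] [ 8.1  9.8 11.6]
142 110 [-82.   18.5] [ 7.1  9.5 12.1]
146 92 [-82.   13.6] [ 5.8  9.6 11.7]
150 162 [-81.8  19.1] [-10.6   9.1  11.6]
154 287 [-80.9  18.7] [-10.3   5.2  11.4]
158 79 [-80.5  15. ] [-2.4  4.6  7.1]
162 75 [-80.4  16.5] [-1.6  4.1  6.6]
166 73 [-80.4  16. ] [-3.   4.4  7.4]
170 59 [-79.6  17.1] [-1.9  3.6  6.2]
174 61 [-80.4  15.9] [-7.7  3.9 12.2]
178 87 [-80.3  16.5] [-8.8  3.6 14. ]
182 159 [-78.9  16.6] [-7.  -0.  18.4]
block face y fit (slope x, slope z, y at x=-30) [-8.36911767e-03 -2.48098835e-02  9.80987820e+00]
```

```bash
python3 -m pendant '[[[0,0.001,-0.02,0,1],[0,0.001,-0.05,0,1],[0,0.001,-0.08,0,1],[0,0.001,-0.105,0,1],[0,0.001,-0.12,0,1],[0,0.001,-0.125,0,1],[0,0.001,-0.125,0,1],[0,0.001,-0.125,0,1]]]' >/dev/null; python3 chk.py
python3 -c "
from h import *
for n in('side',):
  p,d=optics.get_image(n);np.savez(f'{n}5.npz',p=p,d=d)
  cv2.imwrite(f'pics/{n}5.png',cv2.resize(p[200:360,200:360,::-1],None,fx=3.5,fy=3.5))"
```

```text
5.7833 [0.4924 0.0734 0.0978] toolyaw 106.1665852661462 tilt [-0.0028  0.0024] lane xy mm -29.269546760017114 -0.024861980089485623 F lane -0.46909439108202133 0.3411884742204167 -2.493025264431246 op 0.1565611138798879
```

View pics/side5.png

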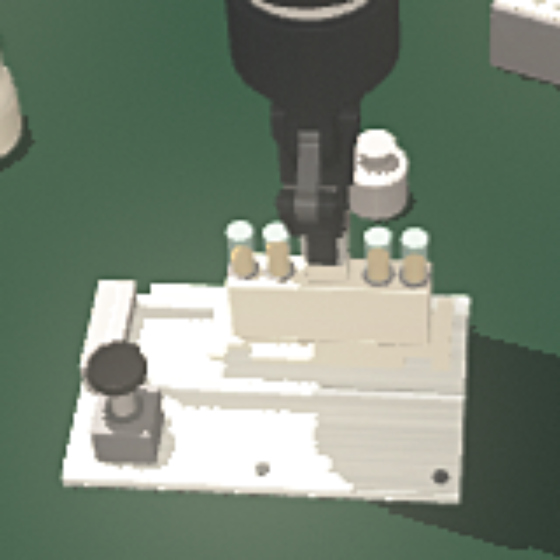

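The rack hovers level over the channel, clear of the lip and clip, with its foot about 31 mm up. I'll keep lowering and watch the force.

```bash
python3 -m pendant '[[[0,0,-0.004,0,1],[0,0,-0.009,0,1],[0,0,-0.014,0,1],[0,0,-0.018,0,1],[0,0,-0.021,0,1],[0,0,-0.023,0,1],[0,0,-0.023,0,1],[0,0,-0.023,0,1]]]' >/dev/null; python3 chk.py
```

```text
6.5 [0.4925 0.0734 0.0842] toolyaw 106.16635599859515 tilt [-0.0025  0.0024] lane xy mm -29.161236141892186 -0.032556088150210216 F lane 0.9447820983175118 0.36128643306498653 -2.459804372905756 op 0.15040270811227854
```

```bash
python3 -m pendant '[[[0,0,-0.002,0,1],[0,0,-0.004,0,1],[0,0,-0.006,0,1],[0,0,-0.008,0,1],[0,0,-0.01,0,1],[0,0,-0.011,0,1],[0,0,-0.011,0,1],[0,0,-0.011,0,1]]]' >/dev/null; python3 chk.py
```

```text
7.1667 [0.4925 0.0734 0.0776] toolyaw 106.16686393500119 tilt [-0.0025  0.0024] lane xy mm -29.181084968284 -0.018500937477310377 F lane 0.594618683076488 0.2938623034921683 -1.7522581438427662 op 0.15218013510399978
```

```bash
python3 chk.py; python3 -m pendant '[[[0,0,-0.001,0,1],[0,0,-0.002,0,1],[0,0,-0.003,0,1],[0,0,-0.0035,0,1],[0,0,-0.004,0,1],[0,0,-0.004,0,1],[0,0,-0.004,0,1],[0,0,-0.004,0,1]]]' >/dev/null; python3 chk.py
```

```text
7.1667 [0.4925 0.0734 0.0776] toolyaw 106.16686393500119 tilt [-0.0025  0.0024] lane xy mm -29.181084968284 -0.018500937477310377 F lane 0.594618683076488 0.2938623034921683 -1.7522581438427662 op 0.15218013510399978
7.8333 [0.4925 0.0734 0.0752] toolyaw 106.16916120510815 tilt [-0.0024  0.0024] lane xy mm -29.15112863499758 -0.014393741142821125 F lane -0.277060684592596 0.4011365947651068 -2.542814428567879 op 0.15217928061303487
```

```bash
python3 -m pendant '[[[0,0,-0.0005,0,1],[0,0,-0.001,0,1],[0,0,-0.001,0,1],[0,0,-0.0015,0,1],[0,0,-0.0015,0,1],[0,0,-0.0015,0,1],[0,0,-0.0015,0,1],[0,0,-0.0015,0,1]]]' >/dev/null; python3 chk.py
```

```text
8.5 [0.4925 0.0734 0.0747] toolyaw 106.16749558664935 tilt [-0.0022  0.0024] lane xy mm -29.192330303234552 0.017313412308987797 F lane -3.6243552410320374 1.700354422326599 7.456631254001119 op 0.153171817817797
```

Contact is at TCP z 0.0747, as predicted, and the floor contact is stiff. I'll relieve it by about 0.3 mm and slide.

```bash
python3 -m pendant '[[[0,0,0.0005,0,1],[0.004,0.0012,0.0005,0,1],[0.01,0.0029,0.0005,0,1],[0.018,0.0052,0.0005,0,1],[0.026,0.0076,0.0005,0,1],[0.032,0.0093,0.0005,0,1],[0.036,0.0105,0.0005,0,1],[0.036,0.0105,0.0005,0,1]]]' >/dev/null; python3 chk.py
```

```text
9.1667 [0.5147 0.0799 0.0748] toolyaw 106.17896401101626 tilt [-0.0021  0.0025] lane xy mm -6.06577126948723 0.015514006534014545 F lane -0.5886573791627568 -0.42668426874039206 -2.5133484854976276 op 0.1534473716806544
```

```bash
python3 -m pendant '[[[0.003,0.0009,0,0,1],[0.008,0.0023,0,0,1],[0.014,0.0041,0,0,1],[0.02,0.0058,0,0,1],[0.026,0.0076,0,0,1],[0.031,0.009,0,0,1],[0.0335,0.0098,0,0,1],[0.0335,0.0098,0,0,1]]]' >/dev/null; python3 chk.py;python3 -c "
from h import *
for n in('side',):
  p,d=optics.get_image(n);np.savez(f'{n}6.npz',p=p,d=d)
  cv2.imwrite(f'pics/{n}6.png',cv2.resize(p[200:360,200:360,::-1],None,fx=3.5,fy=3.5))"
```

```text
9.8333 [0.5351 0.0859 0.0748] toolyaw 106.18489354695576 tilt [-0.002   0.0025] lane xy mm 15.24791469534859 0.03662822832992401 F lane 0.17897811772518304 -0.5650663442138446 -1.9639175032373093 op 0.1551389528578273
```

View pics/side6.png

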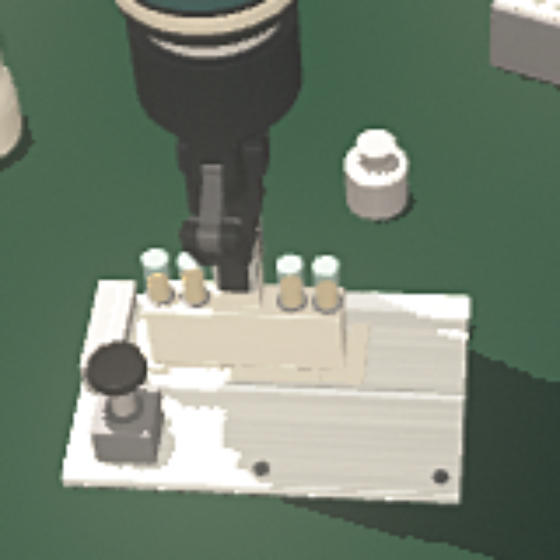

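The rack sits flat in the channel about 8 mm short of the stop. I'll slow down here.

```bash
python3 -m pendant '[[[0.001,0.0003,0,0,1],[0.002,0.0006,0,0,1],[0.0035,0.001,0,0,1],[0.005,0.0015,0,0,1],[0.006,0.0017,0,0,1],[0.007,0.002,0,0,1],[0.008,0.0023,0,0,1],[0.008,0.0023,0,0,1]]]' >/dev/null; python3 chk.py
python3 -m pendant '[[[0.0003,0.0001,0,0,1],[0.0006,0.0002,0,0,1],[0.001,0.0003,0,0,1],[0.0014,0.0004,0,0,1],[0.0016,0.0005,0,0,1],[0.0016,0.0005,0,0,1],[0.0016,0.0005,0,0,1],[0.0016,0.0005,0,0,1]]]' >/dev/null; python3 chk.py
```

```text
10.55 [0.5398 0.0872 0.0748] toolyaw 106.18486928472862 tilt [-0.002   0.0024] lane xy mm 20.110428745535124 0.021714668130916423 F lane -0.18789812815902876 0.34950980623447286 -1.9464106844750497 op 0.1528197603907056
11.2167 [0.5408 0.0876 0.0748] toolyaw 106.18681653541772 tilt [-0.002   0.0025] lane xy mm 21.14461004048151 0.04648331042096227 F lane 0.4198052699753667 0.14051206020977516 -2.3222064230444857 op 0.1507141502197949
```

```bash
for i in 1; do python3 -m pendant '[[[0.0003,0.0001,0,0,1],[0.0006,0.0002,0,0,1],[0.001,0.0003,0,0,1],[0.0012,0.0004,0,0,1],[0.0012,0.0004,0,0,1],[0.0012,0.0004,0,0,1],[0.0012,0.0004,0,0,1],[0.0012,0.0004,0,0,1]]]' >/dev/null; python3 chk.py; done
```

```text
11.8833 [0.5415 0.0878 0.0748] toolyaw 106.184646567437 tilt [-0.0019  0.0025] lane xy mm 21.934015678426434 0.047770187043757004 F lane -0.5131407041768622 0.6212929848289683 -1.4707336294136415 op 0.15078039855895922
```

```bash
python3 -m pendant '[[[0.0003,0.0001,0,0,1],[0.0006,0.0002,0,0,1],[0.001,0.0003,0,0,1],[0.0012,0.0004,0,0,1],[0.0012,0.0004,0,0,1],[0.0012,0.0004,0,0,1],[0.0012,0.0004,0,0,1],[0.0012,0.0004,0,0,1]]]' >/dev/null; python3 chk.py
```

```text
12.55 [0.5423 0.088  0.0748] toolyaw 106.1877721391316 tilt [-0.0019  0.0025] lane xy mm 22.727036624888708 0.07897367688132591 F lane -1.0787013373643026 -0.014409381970718423 -1.822726013888289 op 0.15590407505841855
```

```bash
python3 -m pendant '[[[0.0003,0.0001,0,0,1],[0.0006,0.0002,0,0,1],[0.0008,0.0002,0,0,1],[0.001,0.0003,0,0,1],[0.001,0.0003,0,0,1],[0.001,0.0003,0,0,1],[0.001,0.0003,0,0,1],[0.001,0.0003,0,0,1]]]' >/dev/null; python3 chk.py
```

```text
13.2167 [0.5429 0.0882 0.0748] toolyaw 106.18749187946602 tilt [-0.0019  0.0026] lane xy mm 23.36901855105375 0.11480267830444918 F lane 0.17646721326708073 0.18412958161547718 -1.859025318020711 op 0.1524095378400611
```

```bash
python3 -m pendant '[[[0.0003,0.0001,0,0,1],[0.0006,0.0002,0,0,1],[0.0008,0.0002,0,0,1],[0.001,0.0003,0,0,1],[0.001,0.0003,0,0,1],[0.001,0.0003,0,0,1],[0.001,0.0003,0,0,1],[0.001,0.0003,0,0,1]]]' >/dev/null; python3 chk.py
```

```text
13.8833 [0.5434 0.0884 0.0748] toolyaw 106.18701855795763 tilt [-0.002   0.0024] lane xy mm 23.904698831283305 0.10241972791706727 F lane -1.2281892401851562 -0.5374393178420512 -0.5272185475246239 op 0.15611491461202576
```

```bash
python3 -m pendant '[[[0.0003,0.0001,0,0,1],[0.0006,0.0002,0,0,1],[0.0008,0.0002,0,0,1],[0.001,0.0003,0,0,1],[0.001,0.0003,0,0,1],[0.001,0.0003,0,0,1],[0.001,0.0003,0,0,1],[0.001,0.0003,0,0,1]]]' >/dev/null; python3 chk.py
```

```text
14.55 [0.5436 0.0885 0.0748] toolyaw 106.18440988007283 tilt [-0.0026  0.0022] lane xy mm 24.116976472768357 0.12876624383897362 F lane -5.829256999865351 0.2257086208988258 5.2386791582888055 op 0.15025979422867775
```

The stop is felt: 5.8 N of resistance at lane x = 24 mm, with only 0.2 of 0.6 mm moved. Now release, then lift.

```bash
python3 -m pendant '[[[0,0,0,0,1],[0,0,0,0,0.6],[0,0,0,0,0.4],[0,0,0,0,0.2],[0,0,0,0,0],[0,0,0,0,-0.2],[0,0,0,0,-0.2],[0,0,0,0,-0.2]]]' >/dev/null; python3 chk.py
python3 -m pendant '[[[0,0,0.01,0,-0.2],[0,0,0.03,0,-0.2],[0,0,0.06,0,-0.2],[0,0,0.09,0,-0.2],[0,0,0.12,0,-0.2],[0,0,0.14,0,-0.2],[0,0,0.15,0,-0.2],[0,0,0.15,0,-0.2]]]' >/dev/null; python3 chk.py
python3 -c "
from h import *
for n in('side',):
  p,d=optics.get_image(n);np.savez(f'{n}7.npz',p=p,d=d)
  cv2.imwrite(f'pics/{n}7.png',cv2.resize(p[200:360,200:360,::-1],None,fx=3.5,fy=3.5))"
```

```text
15.2167 [0.5436 0.0885 0.0749] toolyaw 106.18304645956253 tilt [-0.0026  0.0022] lane xy mm 24.136331327610563 0.10382822985733163 F lane -0.6544345752143056 -0.7189467762848692 0.4650958298923896 op 0.5994232845019768
15.8833 [0.5443 0.0885 0.1662] toolyaw 106.18395523093668 tilt [-0.0004  0.0022] lane xy mm 24.733895955434033 -0.03519706305420106 F lane 0.41825694661814916 0.7666787381768256 -0.25857687620748904 op 0.5992391773806764
```

View pics/side7.png

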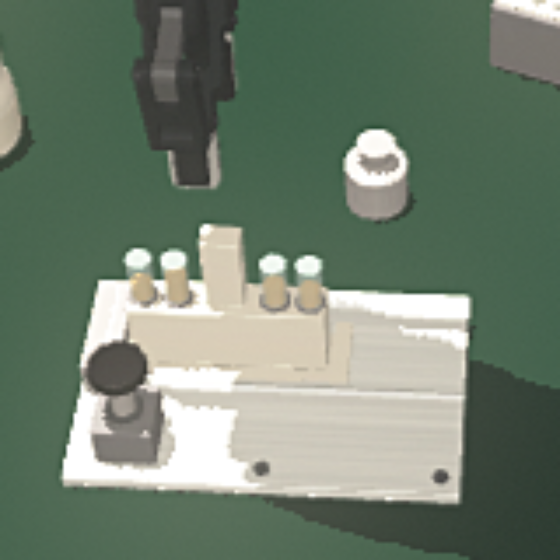

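The rack stands free and upright at the stop end, its foot under the lip; the clip is still up with the cap at (117,368) in the crop. I'll check the rack and cap numerically.

```bash
python3 - <<'E'
from h import *
np.set_printoptions(precision=4,suppress=True)
a=np.radians(16.25);x=np.array([np.cos(a),np.sin(a)]);y=np.array([-x[1],x[0]]);L0=np.array([.5205,.0816])
z=np.load("side7.npz");C=cloud("side",z["d"]);Q=np.stack([(C[...,:2]-L0)@x,(C[...,:2]-L0)@y,C[...,2]],-1)*1000
def S(zl,zh,xl,xh,yl,yh):
    P=Q[(Q[...,2]>zl)&(Q[...,2]<zh)&(Q[...,0]>xl)&(Q[...,0]<xh)&(Q[...,1]>yl)&(Q[...,1]<yh)]
    print(len(P),np.percentile(P[:,0],[1,99]),np.percentile(P[:,1],[1,99]),"z med",np.median(P[:,2]));return P
S(18,50,-60,85,8,14)   # block face
P=S(50,59,-60,85,-15,15)  # block top
S(98,110,0,45,-15,15) # post top
S(58,90,40,100,40,80) # cap
o=env.get_obs();c=L0+.069*x+.057*y;print(c,(c-o['eef_pos'][:2])/.6,(.085-o['eef_pos'][2])/.6)
E
```

```text
609 [-27.4027  72.921 ] [ 8.3231 12.8077] z med 34.33420819905009
417 [-27.9881  72.3339] [-10.3415  12.6149] z med 55.06517248433984
86 [12.4678 31.8363] [-6.9303  8.5569] z med 102.7631254844918
225 [54.2192 81.6318] [41.7127 71.4691] z med 69.86795667370416
[0.5708 0.1556] [0.0449 0.1119] -0.13353591168660378
```

The rack centre measures lane x ≈ 22.6 to 23.5 mm with its block top at 55 mm, so it is home and flat. The cap top is about 70 mm up. I'll move over the cap with the fingers shut.

```bash
python3 -m pendant '[[[0.01,0.025,0,0,0.2],[0.022,0.055,0,0,0.6],[0.034,0.085,0,0,1],[0.042,0.105,0,0,1],[0.045,0.112,0,0,1],[0.045,0.112,0,0,1],[0.045,0.112,0,0,1],[0.045,0.112,0,0,1]]]' >/dev/null; python3 chk.py
python3 -c "
from h import *
for n in('side',):
  p,d=optics.get_image(n)
  cv2.imwrite(f'pics/{n}8.png',cv2.resize(p[170:360,180:360,::-1],None,fx=3,fy=3))"
```

```text
16.6 [0.5705 0.155  0.165 ] toolyaw 106.15712066620222 tilt [-0.0022  0.002 ] lane xy mm 68.57521879624564 56.44867993481517 F lane 0.5018641680256385 0.10849621683543594 0.013229001171101464 op -9.05686261635078e-05
```

View pics/side8.png

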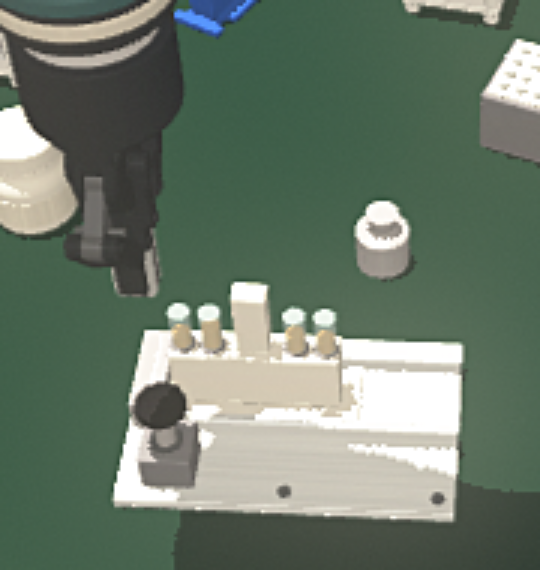

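The shut fingers hang above the cap (cap at (160,405) in the crop), and the rack is unchanged. I'll descend to about 10 mm above the cap.

```bash
python3 -m pendant '[[[0.0005,0.001,-0.02,0,1],[0.0005,0.001,-0.05,0,1],[0.0005,0.001,-0.08,0,1],[0.0005,0.001,-0.105,0,1],[0.0005,0.001,-0.122,0,1],[0.0005,0.001,-0.132,0,1],[0.0005,0.001,-0.138,0,1],[0.0005,0.001,-0.14,0,1]]]' >/dev/null; python3 chk.py
python3 -m pendant '[[[0,0,0,0,1],[0,0,-0.001,0,1],[0,0,-0.002,0,1],[0,0,-0.003,0,1],[0,0,-0.004,0,1],[0,0,-0.005,0,1],[0,0,-0.005,0,1],[0,0,-0.005,0,1]]]' >/dev/null; python3 chk.py
```

```text
17.3167 [0.5709 0.1554 0.0811] toolyaw 106.13457623675858 tilt [-0.0019  0.002 ] lane xy mm 69.0725243659108 56.70027838567822 F lane -0.019983305367737136 0.2439810970403013 0.5596251115483789 op 0.0016716298121947624
17.9833 [0.5709 0.1554 0.0781] toolyaw 106.13463895402307 tilt [-0.002  0.002] lane xy mm 69.04790569035818 56.71139100627131 F lane -1.1743973989837544 0.14019502373420242 1.0560682685400569 op -0.0001257819985562737
```

```bash
python3 -m pendant '[[[0,0,-0.001,0,1],[0,0,-0.002,0,1],[0,0,-0.003,0,1],[0,0,-0.004,0,1],[0,0,-0.005,0,1],[0,0,-0.006,0,1],[0,0,-0.006,0,1],[0,0,-0.006,0,1]]]' >/dev/null; python3 chk.py
```

```text
18.65 [0.5709 0.1554 0.0745] toolyaw 106.13490988984988 tilt [-0.002  0.002] lane xy mm 69.04772569058389 56.71900351204897 F lane -0.047086984236049 0.2293328562441491 0.19755478619167055 op -0.0005046130928079172
```

```bash
python3 -m pendant '[[[0,0,-0.0005,0,1],[0,0,-0.001,0,1],[0,0,-0.0015,0,1],[0,0,-0.002,0,1],[0,0,-0.002,0,1],[0,0,-0.002,0,1],[0,0,-0.002,0,1],[0,0,-0.002,0,1]]]' >/dev/null; python3 chk.py
```

```text
19.3167 [0.5709 0.1554 0.0732] toolyaw 106.13538051390356 tilt [-0.002  0.002] lane xy mm 69.03553465194273 56.72614939697243 F lane -0.16128550665717406 0.015694107848892393 0.043364922163820846 op 0.0005741957261768975
```

```bash
python3 -m pendant '[[[0,0,-0.0005,0,1],[0,0,-0.001,0,1],[0,0,-0.0015,0,1],[0,0,-0.0015,0,1],[0,0,-0.0015,0,1],[0,0,-0.0015,0,1],[0,0,-0.0015,0,1],[0,0,-0.0015,0,1]]]' >/dev/null; python3 chk.py
```

```text
19.9833 [0.5709 0.1554 0.0724] toolyaw 106.13321557624342 tilt [-0.002  0.002] lane xy mm 69.04243942715327 56.72215404038205 F lane 0.218248950513123 -0.060975016264284 0.0947358136831843 op -0.0012407482288965424
```

```bash
python3 -m pendant '[[[0,0,-0.0005,0,1],[0,0,-0.001,0,1],[0,0,-0.0015,0,1],[0,0,-0.0015,0,1],[0,0,-0.0015,0,1],[0,0,-0.0015,0,1],[0,0,-0.0015,0,1],[0,0,-0.0015,0,1]]]' >/dev/null; python3 chk.py
```

```text
20.65 [0.5709 0.1554 0.0715] toolyaw 106.13312077359232 tilt [-0.002  0.002] lane xy mm 69.05841617731205 56.71976504672514 F lane 0.28063372403354453 -0.27456471558386825 -0.4245864766862696 op 0.003538890323442696
```

```bash
python3 -m pendant '[[[0,0,-0.0005,0,1],[0,0,-0.001,0,1],[0,0,-0.0015,0,1],[0,0,-0.0015,0,1],[0,0,-0.0015,0,1],[0,0,-0.0015,0,1],[0,0,-0.0015,0,1],[0,0,-0.0015,0,1]]]' >/dev/null; python3 chk.py
```

```text
21.3167 [0.5709 0.1554 0.0706] toolyaw 106.1335132705029 tilt [-0.0019  0.002 ] lane xy mm 69.07106049733342 56.704069419230315 F lane 0.21751166004321845 -0.12628466064253335 -0.4986862520046068 op -0.00044107090737953333
```

```bash
python3 -m pendant '[[[0,0,-0.0005,0,1],[0,0,-0.001,0,1],[0,0,-0.0015,0,1],[0,0,-0.0015,0,1],[0,0,-0.0015,0,1],[0,0,-0.0015,0,1],[0,0,-0.0015,0,1],[0,0,-0.0015,0,1]]]' >/dev/null; python3 chk.py
```

```text
21.9833 [0.571  0.1554 0.0698] toolyaw 106.13241771068456 tilt [-0.0018  0.0021] lane xy mm 69.12275601656594 56.69491652792838 F lane -0.05902084122639702 -0.053264584745979095 3.5950693359137866 op 0.0012265168790427364
```

Contact: 3.6 N at z ≈ 0.0698, so the cap top is at about 0.070. The snap should come 4.7 mm lower, so I'll press 5.1 mm from here. That leaves 1.9 mm before the bottom.

```bash
python3 -m pendant '[[[0,0,-0.0013,0,1],[0,0,-0.0026,0,1],[0,0,-0.004,0,1],[0,0,-0.0055,0,1],[0,0,-0.007,0,1],[0,0,-0.008,0,1],[0,0,-0.0085,0,1],[0,0,-0.0085,0,1]]]' >/dev/null; python3 chk.py
```

```text
22.65 [0.5709 0.1554 0.0644] toolyaw 106.13633028340985 tilt [-0.0021  0.002 ] lane xy mm 69.0645780990256 56.72597045067106 F lane 0.08561483609197411 0.24816975417526774 -0.20840750199211122 op 0.0037969799747213148
```

The force fell to zero at z = 0.0644, consistent with the snap. I'll retreat straight up and check.

```bash
python3 -m pendant '[[[0,0,0.01,0,1],[0,0,0.04,0,1],[0,0,0.09,0,1],[0,0,0.14,0,1],[0,0,0.19,0,1],[0,0,0.22,0,1],[0,0,0.23,0,1],[0,0,0.23,0,1]]]' >/dev/null; python3 chk.py
python3 - <<'E'
from h import *
np.set_printoptions(precision=4,suppress=True)
p,d=optics.get_image('side');cv2.imwrite('pics/s9.png',cv2.resize(p[170:360,180:360,::-1],None,fx=3,fy=3))
a=np.radians(16.25);x=np.array([np.cos(a),np.sin(a)]);y=np.array([-x[1],x[0]]);L0=np.array([.5205,.0816])
C=cloud("side",d);Q=np.stack([(C[...,:2]-L0)@x,(C[...,:2]-L0)@y,C[...,2]],-1)*1000
def S(zl,zh,xl,xh,yl,yh):
    P=Q[(Q[...,2]>zl)&(Q[...,2]<zh)&(Q[...,0]>xl)&(Q[...,0]<xh)&(Q[...,1]>yl)&(Q[...,1]<yh)]
    print(len(P),np.percentile(P[:,0],[1,99]),np.percentile(P[:,1],[1,99]),"z med",np.median(P[:,2]))
S(18,50,-60,85,8,14);S(50,59,-60,85,-15,15);S(98,110,0,45,-15,15);S(54,90,40,100,40,80)
E
```

```text
23.3167 [0.5716 0.1555 0.204 ] toolyaw 106.13517422165648 tilt [0.0006 0.0024] lane xy mm 69.7168382639595 56.63636610130168 F lane -0.37576833993809183 -0.2609870086533379 0.14453176074755436 op -0.0007502582458695589
624 [-27.2518  80.3265] [ 8.2944 13.391 ] z med 34.100935658942674
409 [-28.1502  72.3686] [-11.1973  12.4273] z med 54.98975812272078
92 [12.3242 31.5755] [-8.2734  8.4443] z med 102.51829331550465
220 [54.6471 81.7269] [42.4136 71.17  ] z med 62.64093278408544
```

View pics/s9.png

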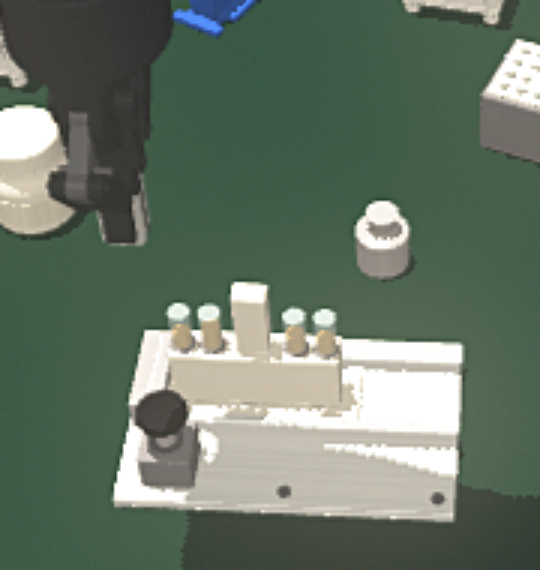

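The cap is now 7.2 mm lower (69.9 → 62.6 mm, at (161,411) in the crop) and stays down. The rack's measured position is unchanged, and the gripper hangs free. I'm handing in.

```bash
python3 -c "
from rig import env
print(env.close_job())"
```

```text
the job is handed in; nothing more can be done
None
```

I put the white rack in the loader lane, slid it home against the stop, and snapped the clip down to lock it. I handed the job in at about 23 s; no verdict was reported.

- **Rack:** I gripped it by the handle, set it down at the lane entry and slid it forward until the stop pushed back with about 6 N. After I let go, its centre was 22.6 to 23.5 mm along the lane (home is 23 mm). Its block top was 55 mm above the bench, so it is flat on the lane floor.
- **Clip:** I found the cap by touch at about 70 mm above the bench (3.6 N) and pressed it 5.4 mm past first touch. The force then fell to zero, and I lifted off without pressing further. The camera then showed the cap 7.2 mm lower and staying down, with the rack unmoved and the gripper clear.
- **Forces:** The highest reading I saw was about 10 N on the lane floor when the rack touched down. I only read forces between moves, so brief peaks would not show.
- **Disagreements:** The two cameras differed by 1 to 2 mm on the lane's position. The stop was felt at 24.1 mm on my lane estimate, about 1 mm past nominal and within the calibration error.
- **Not fully checked:** I saw no contact with the other items, but I did not measure their positions again. No check failed.

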